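# Jigsaw border pieces lined up by height on the display rail

## Task

Stand the four painted jigsaw pieces upright on the four black marks of the wooden rail, one on each, in order of height, with the tallest (blue, waiting in the maple holder) at the end nearest the brass magnifier and the shortest at the other end. Each piece should sit squarely on its mark with its broad faces along the rail. Do not tip any piece over on the way and leave the magnifier where it stands.

Things in the scene. Friction and masses are not known exactly. Their poses are not given: they have to be found in the camera images.
- piece_blue: Stand-up wooden jigsaw piece painted blue, tallest of the four: block 26 mm thick (own x) by 44 wide (own y), body 88 high plus a round tab 18 across (also 26 thick) on top: 104 mm in all. Origin: centre of underside, z up. Starts upright in the holder's slot, underside 12 mm above the table, top 42 mm above the holder; lift straight up 65 mm to clear. 44 to 88 g. Grip its two broad faces.
- piece_green: Stand-up wooden jigsaw piece painted green, second tallest of the four: block 26 mm thick (own x) by 44 wide (own y), body 72 high plus a round tab 18 across (also 26 thick) on top: 88 mm in all. Origin: centre of underside, z up. Starts upright on the table, turned up to 35 degrees. 36 to 72 g. Grip its two broad faces.
- piece_yellow: Stand-up wooden jigsaw piece painted yellow, third tallest of the four: block 26 mm thick (own x) by 44 wide (own y), body 56 high plus a round tab 18 across (also 26 thick) on top: 72 mm in all. Origin: centre of underside, z up. Starts upright on the table, turned up to 35 degrees. 28 to 56 g. Grip its two broad faces.
- piece_red: Stand-up wooden jigsaw piece painted red, shortest of the four: block 26 mm thick (own x) by 44 wide (own y), body 40 high plus a round tab 18 across (also 26 thick) on top: 56 mm in all. Origin: centre of underside, z up. Starts upright on the table, turned up to 35 degrees. 20 to 40 g. Grip its two broad faces.
- holder: Fixed maple edge-piece holder: block 70 (own x) by 92 (own y) by 74 mm high with one upright slot 32 (x) by 52 (y) in its middle, 62 deep, in which the blue piece stands, axes parallel, with 2 mm play at each broad face. Origin: centre of its underside on the table; z up.
- mark_1: Black 26 x 44 mm rectangle with white border (34 x 52 over all) painted on the fixed wooden rail; a piece stands on it. Origin: its centre on the rail's top, 14 mm above the table; own y along the rail (44 mm side), own x across, z up. The four marks stand in one row, 75 mm apart, mark_1 to mark_4 towards own +y.
- mark_2: Black 26 x 44 mm rectangle with white border (34 x 52 over all) painted on the fixed wooden rail; a piece stands on it. Origin: its centre on the rail's top, 14 mm above the table; own y along the rail (44 mm side), own x across, z up. The four marks stand in one row, 75 mm apart, mark_1 to mark_4 towards own +y.
- mark_3: Black 26 x 44 mm rectangle with white border (34 x 52 over all) painted on the fixed wooden rail; a piece stands on it. Origin: its centre on the rail's top, 14 mm above the table; own y along the rail (44 mm side), own x across, z up. The four marks stand in one row, 75 mm apart, mark_1 to mark_4 towards own +y.
- mark_4: Black 26 x 44 mm rectangle with white border (34 x 52 over all) painted on the fixed wooden rail; a piece stands on it. Origin: its centre on the rail's top, 14 mm above the table; own y along the rail (44 mm side), own x across, z up. The four marks stand in one row, 75 mm apart, mark_1 to mark_4 towards own +y.
- magnifier: Brass magnifier: round foot 74 mm across, thin stem, level lens ring 76 mm across above the foot, 129 mm high; loose, 0.45 kg. Origin: centre of underside. Stands on the table in line with the rail, 120 mm beyond the last mark at either end (mark_1's or mark_4's). A glue jar 48 mm across, 65 high, stands likewise at the other end.
Things that resemble listed ones, but are neither listed nor needed, are in the scene too. What is shaped like the piece_green but pink or purple is not meant.

How it is judged:
By the outcome, as a careful person would: the job done as asked, in the order asked, and still so for the second after the job is handed in, with the robot touching nothing.
It also fails if it takes over 120 s, if anything falls off the work surface, if the arm or the gripper's body presses on something with over 40 N, if the wrist force passes 120 N, or if a joint passes its speed limit or range.

## Robot

A 6-joint arm with a two-finger parallel gripper is mounted at the origin on the work surface. World frame = base frame: x ahead of the robot, y to its left, z up, the work surface at z = 0. Lengths are in mm, angles in degrees, forces in N, time in s.
With the tool pointing down it reaches from about 375 to 750 mm from the base axis. Payload 9 kg.
Tool frame: the origin (TCP) lies midway between the tips of the shut fingers; the grasp point (between the pads) lies robot.tcp_to_grasp behind it (robot.tcp_to_grasp is the distance from the TCP to the grasp point, in mm); z points along the fingers, y is the line along which they close (so a half turn about z gives the same grasp; the last joint's range is limited). The gripper opens to 85 mm and grips with 20 to 120 N. Pads are 22 mm wide; open, the fingers measure 114 mm over their backs; the gripper's body (76 mm by 85 mm) begins 54 mm behind the grasp point. The pads swing forward as they close: fully open they stand 13 mm farther back than shut.
Start: joints at [57.141, 5.964, 5.575, 89.605, 0, 77.527], TCP at [209.01, 562.451, 231.331] pointing down, gripper open.
Joint ranges: [-171.21, 171.21], [-48.23, 106.86], [-62.78, 66.21], [-105.2, 120.99], [-86.42, 89.51], [-180, 180]. Speed limits (degrees/s): [127.2, 127.2, 147.25, 180, 180, 180].

## Interface

Orientations are given as [roll, pitch, yaw] about the fixed x, y, z axes, in that order (R = Rz(yaw) Ry(pitch) Rx(roll)).
In Python, from plant import get_obs, viewer, workorder, robot gives the robot as it stands.
- The arm moves only by the tool drive_tool, never from a script. Its argument "increments" is a list of rows, each a list of 3 entries, a list of its own where there are three numbers: the turn, a rotation vector about the tool's x, y, z in rad, then the shift along the tool's x, y, z in cm, then the finger opening in cm, from 0 to 8.54. A call has 1 to 12 rows; each row shifts and turns the commanded pose from where the row before left it, along the tool's axes as they then stand; what a row does not reach is not made up. A row lasts 1/10 s, in which the tool goes at most 50 mm and 8.59 degrees, less where a joint would pass 70% of its speed; a pose out of reach is approached as far as the arm can. A call is refused whole if a number of a shift passes 5 or a number of a turn 0.15, either way. A call with a gripper value outside its range is refused whole. The fingers move at their own pace and stop on an object; the grip force is fixed at half the most. Time passes only in rows, so rows that do not move let the fingers close. It gives the time, the measured TCP pose, the force, the opening and the grip force at its end, in the units of the state.
- get_obs(): the state, without advancing time (a new reading comes with each control period).
- viewer.get_image(name): name is "scene" or "side" or "wrist"; returns a dict with "image" (480x640x3 uint8, blue, green, red), "vfov" (degrees; the focal length in pixels is half the picture's height over the tangent of half this angle, whatever the lens; pixels are square), "cx", "cy" (the principal point, pixels), "distortion" ([k1, k2, p1, p2, k3] as OpenCV has them; the pictures are not rectified), "cam_to_world" (4x4, takes a point from camera to world coordinates). Camera axes: x right, y down, z forward; pixel columns grow to the right and rows downward; lengths in mm; the calibration is good to about 2 mm. A picture is of the moment at which its call begins. There is no depth.
- workorder.close_job(): hands the job in; it is judged then, once.
The state is a dict: "t": time; "qpos": joint angles; "qvel": joint speeds; "joint_efforts": joint torques, N m; "eef_pos": TCP position; "tool_rot": TCP orientation; "ft_force": force on the tool from outside, world axes, zero at the start; "moment": the same for the moment, N m; "gripper_width": opening from 0.0 (shut) to 1.0 (fully open); "finger_force": force on a finger pad.
Only numpy, scipy, OpenCV 4.12 (cv2) and the standard library are available. Lean on these libraries where they do the work, as an engineer would, in place of code of your own. Each camera call takes 0.05 s, during which the arm holds its last target. There are 200 camera calls.

## Working session

There is one attempt and no reset: what is moved stays moved. The work goes in short steps, Python scripts to look and compute and a tool call to move; the robot and the scene stay as the last step left them, time stands still between calls to the robot, and variables do not carry over. Pictures are saved under pics/ and viewed, at most 14 in all, crops included, and the job is handed in when it is done.

Besides the shell and the picture viewer there is one more tool, called after ">>>" by a JSON object that holds its "name" and its "arguments", one argument or row to a line. drive_tool: Moves the arm, as the interface text tells. Its arguments: {"type":"object","properties":{"increments":{"type":"array"}},"required":["increments"]}

```bash
mkdir -p pics; ls; python3 - <<'E'
from plant import get_obs, viewer, robot
import cv2
print(get_obs()); print(robot.tcp_to_grasp)
for n in ["scene","side","wrist"]:
    d=viewer.get_image(n); cv2.imwrite(f"pics/{n}0.png",d["image"])
    print(n,d["vfov"],d["cx"],d["cy"],d["distortion"],d["cam_to_world"])
E
```

```text
pics
{'t': 0.0, 'qpos': array([5.71390101e+01, 5.99963392e+00, 5.52705169e+00, 8.96054084e+01,
       1.45708822e-03, 7.75273847e+01]), 'qvel': array([-0.01730121, -0.01023414, -0.02552837,  0.03352157, -0.12626163,
       -0.10708798]), 'joint_efforts': array([-1.24210386e-03, -5.56932807e+01,  5.03645647e+01,  1.69044756e-02,
       -3.56632381e-04, -2.61728900e-06]), 'eef_pos': array([208.81857202, 562.12978496, 230.51188487]), 'tool_rot': array([-1.79924165e+02, -1.82665595e-02,  1.59611612e+02]), 'ft_force': array([ 0.34489806, -0.59469273, -0.76602703]), 'moment': array([-0.0110589 , -0.01195285,  0.02343415]), 'finger_force': 0.0, 'gripper_width': 0.9993104637531367}
18.700000000000003
scene 53.3492467627634 317.22363255071133 236.13802864451864 [-0.07991888  0.          0.          0.          0.        ] [[ 2.10935432e-01  8.30921577e-01 -5.14854908e-01  1.02071189e+03]
 [ 9.77453926e-01 -1.74183072e-01  1.19348563e-01 -8.45800735e+01]
 [ 9.49028699e-03 -5.28421792e-01 -8.48928939e-01  8.14315827e+02]
 [ 0.00000000e+00  0.00000000e+00  0.00000000e+00  1.00000000e+00]]
side 49.46562472042188 313.54394859674835 242.87753271993358 [-0.0566644  0.         0.         0.         0.       ] [[ 9.88180912e-01 -9.41408775e-02  1.20979259e-01  3.92550648e+02]
 [-1.52703755e-01 -5.35457027e-01  8.30642725e-01 -9.03338029e+02]
 [-1.34182407e-02 -8.39299272e-01 -5.43504078e-01  6.73545717e+02]
 [ 0.00000000e+00  0.00000000e+00  0.00000000e+00  1.00000000e+00]]
wrist 70.54625093469889 314.965981569763 243.3040790961623 [-0.04016889  0.          0.          0.          0.        ] [[ 3.48414773e-01  8.93408687e-01  2.83598419e-01  1.36632834e+02]
 [ 9.37340457e-01 -3.32121539e-01 -1.05300285e-01  5.89622266e+02]
 [ 1.12954237e-04  3.02516446e-01 -9.53144159e-01  3.73667057e+02]
 [ 0.00000000e+00  0.00000000e+00  0.00000000e+00  1.00000000e+00]]
```

View pics/scene0.png

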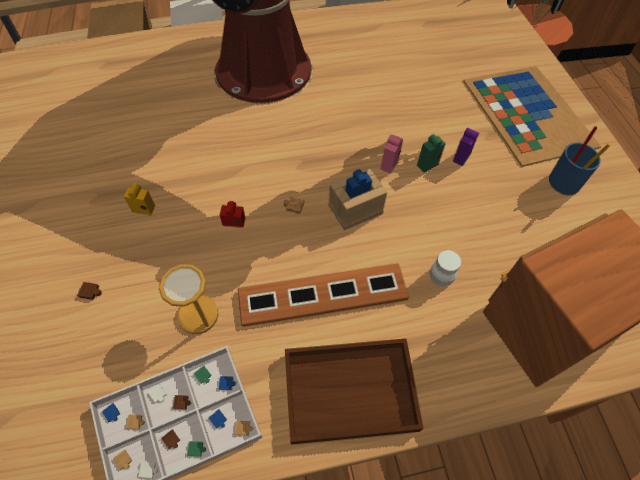

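View pics/side0.png

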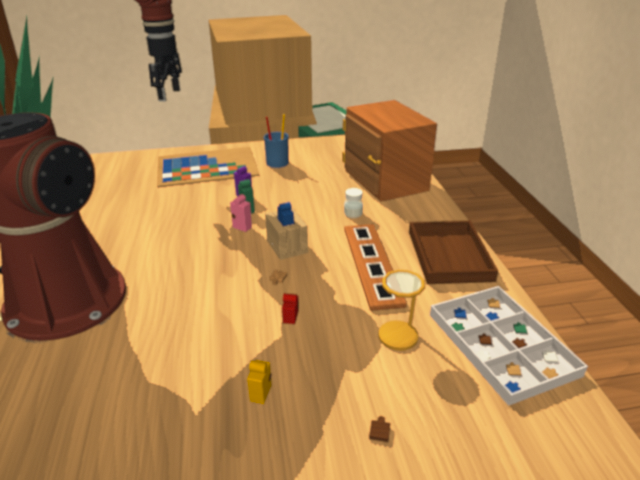

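The scene view shows yellow (140,200), red (232,215), green (431,153), blue in the holder (358,195), and marks at (262,301), (303,295), (343,289) and (382,283). The magnifier is at the left (low-y) end. I'll fit the poses from colour silhouettes.

```bash
cat > h.py <<'E'
import numpy as np, cv2
from scipy.optimize import minimize
from plant import get_obs, viewer, robot
def grab(n,save=None):
    d=viewer.get_image(n); f=240/np.tan(np.radians(d["vfov"]/2))
    d["K"]=np.array([[f,0,d["cx"]],[0,f,d["cy"]],[0,0,1.]]); d["D"]=np.array(d["distortion"],float)
    M=np.linalg.inv(d["cam_to_world"]); d["rv"]=cv2.Rodrigues(M[:3,:3])[0]; d["tv"]=M[:3,3]
    if save: cv2.imwrite(f"pics/{save}.png",d["image"])
    return d
def proj(d,P): return cv2.projectPoints(np.asarray(P,float).reshape(-1,1,3),d["rv"],d["tv"],d["K"],d["D"])[0][:,0]
def pix2w(d,uv,z):
    n=cv2.undistortPoints(np.array(uv,float).reshape(-1,1,2),d["K"],d["D"])[:,0]
    T=np.array(d["cam_to_world"]); r=np.c_[n,np.ones(len(n))]@T[:3,:3].T; o=T[:3,3]
    return o+r*((z-o[2])/r[:,2])[:,None]
def hsv(d,lo,hi,roi=None):
    m=cv2.inRange(cv2.cvtColor(d["image"],cv2.COLOR_BGR2HSV),lo,hi)
    if roi: k=np.zeros_like(m); a,b,c,e=roi; k[b:e,a:c]=255; m&=k
    return m
S=4
def sil(d,p,body,z0=0,zlo=0):
    x,y,a=p; c,s=np.cos(a),np.sin(a); R=np.array([[c,-s],[s,c]]); out=np.zeros((480*S//2,640*S//2),np.uint8)
    box=np.array([[i,j,k] for i in(-13,13) for j in(-22,22) for k in(zlo,z0+body)],float)
    t=np.linspace(0,2*np.pi,24); tab=np.array([[i,9*np.cos(u),z0+body+7+9*np.sin(u)] for i in(-13,13) for u in t])
    out=np.zeros((960,1280),np.uint8)
    for P in(box,tab):
        Q=P.copy(); Q[:,:2]=P[:,:2]@R.T+[x,y]
        h=cv2.convexHull((proj(d,Q)*2+.5).astype(np.float32))
        cv2.fillConvexPoly(out,np.round(h*16).astype(np.int32),255,shift=4)
    return cv2.resize(out,(640,480),interpolation=cv2.INTER_AREA)/255.
def fit(views,p0,body,z0=0,zlo=0):
    # views: list of (d,mask)
    def cost(q):
        p=(q[0],q[1],q[2]/30); return sum(np.abs(sil(d,p,body,z0,zlo)-m/255.).sum()/max(1,(m>0).sum()) for d,m in views)
    best=None
    for a in np.radians([-75,-45,-15,15,45,75]):
        q0=np.array([p0[0],p0[1],a*30])
        r=minimize(cost,q0,method="Nelder-Mead",options=dict(initial_simplex=q0+np.array([[0,0,0],[8,0,0],[0,8,0],[0,0,8]]),xatol=.05,fatol=1e-4))
        if best is None or r.fun<best.fun: best=r
    x,y,a=best.x; return x,y,(np.degrees(a/30)+90)%180-90,best.fun/len(views)
E
python3 - <<'E'
from h import *
a=grab("scene"); b=grab("side")
C=dict(yellow=((18,120,40),(32,255,255),(115,170,165,225),(235,345,285,415),56,0),
 red=((172,120,40),(179,255,255),(210,190,255,235),(270,285,310,330),40,0),
 green=((60,80,20),(95,255,255),(410,125,455,180),None,72,0),
 blue=((100,100,40),(125,255,255),(335,160,385,205),(270,195,300,232),88,12))
for n,(lo,hi,ra,rb,body,z0) in C.items():
    ms=[(a,hsv(a,lo,hi,ra))]+([(b,hsv(b,lo,hi,rb))] if rb else [])
    v,u=np.nonzero(ms[0][1]); p0=pix2w(a,[(u.mean(),v.mean())],z0+body/2)[0]
    print(n,[int((m>0).sum()) for _,m in ms],p0.round(0))
    for k in ([ms] if len(ms)==1 else [ms,ms[:1],ms[1:]]): print("  ",np.round(fit(k,p0,body,z0,74 if z0 else 0),2))
c=np.array([(262,301),(303,295),(343,289),(382.5,283)])
g=cv2.cvtColor(a["image"],cv2.COLOR_BGR2GRAY)
cc=[]
for u,v in c.astype(int):
    m=(g<45).astype(np.uint8); n,l,s,ce=cv2.connectedComponentsWithStats(m); i=l[v,u]; cc.append(ce[i]); print(s[i])
W=pix2w(a,cc,14); print(W.round(1)); print(np.diff(W,axis=0))
print("mag foot",pix2w(a,[(198,314)],5),"jar",pix2w(a,[(444,278)],0))
g=cv2.resize(a["image"][125:235,330:490],None,fx=5,fy=5,interpolation=cv2.INTER_CUBIC); cv2.imwrite("pics/c1.png",g)
E
```

```text
yellow [665, 1247] [ 381. -314.   28.]
   [ 3.8602e+02 -3.1235e+02 -2.1880e+01  2.1000e-01]
   [ 3.8482e+02 -3.1395e+02 -2.7960e+01  1.1000e-01]
   [ 3.8580e+02 -3.1063e+02 -2.0830e+01  2.7000e-01]
red [17, 0] [ 461. -120.   20.]
   [-1.34936e+03  5.29408e+03 -5.41200e+01  5.00000e-01]
   [ 436.54 -123.23  -85.55   23.34]
   [-2362.03  6479.54   -59.18     0.  ]
green [586] [391. 311.  36.]
   [3.9476e+02 3.0906e+02 3.6450e+01 1.6000e-01]
blue [483, 240] [456. 128.  56.]
   [ 4.7817e+02  1.1903e+02 -1.1000e-01  2.1000e-01]
   [4.8102e+02 1.1860e+02 1.4530e+01 1.0000e-01]
   [ 4.7751e+02  1.2034e+02 -1.2800e+00  2.2000e-01]
[250 295  24  14 265]
[291 288  24  15 256]
[331 282  24  14 249]
[370 276  24  14 243]
[[ 651.5 -100.7   14. ]
 [ 654.2  -25.8   14. ]
 [ 656.8   49.2   14. ]
 [ 659.7  124.3   14. ]]
[[ 2.70216439 74.92971549  0.        ]
 [ 2.58234756 74.99490264  0.        ]
 [ 2.90522442 75.09707746  0.        ]]
mag foot [[ 648.46442269 -218.27329307    5.        ]] jar [[669.41068066 248.29406531   0.        ]]h.py:28: RuntimeWarning: invalid value encountered in cast
  cv2.fillConvexPoly(out,np.round(h*16).astype(np.int32),255,shift=4)
```

View pics/c1.png

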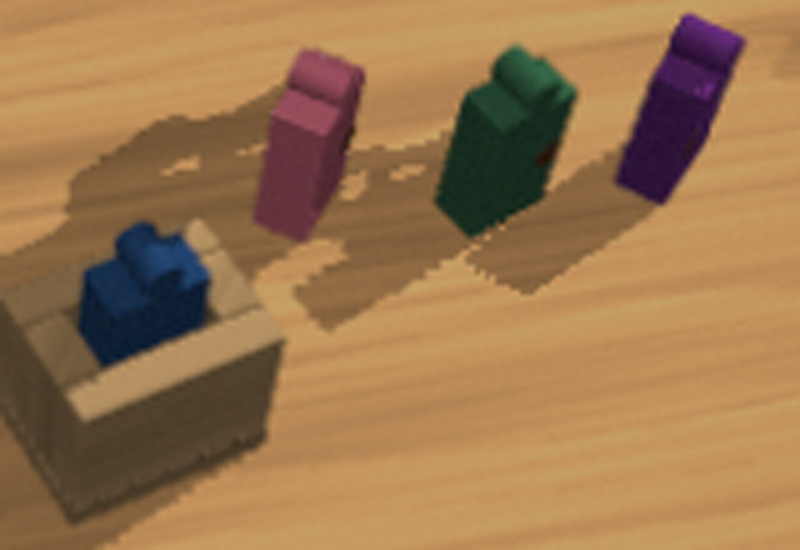

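The crop confirms the green piece at about (431,153), with pink and purple on either side, and the holder and blue tab turned by the same angle. Marks sit at (651.5,-100.7) to (659.7,124.3), yaw −2.1°. First move is to above green, for a wrist view.

>>> {"name": "drive_tool", "arguments": {
  "increments": [
    [[0, 0, 0.147], [0, 0, 0], 5.5],
    [[0, 0, 0.147], [0, 0, 0], 5.5],
    [[0, 0, 0.147], [0, 0, 0], 5.5],
    [[0, 0, 0.147], [0, 0, 0], 5.5],
    [[0, 0, 0], [-4.5, 0, 0], 5.5],
    [[0, 0, 0], [-4.5, 0, 0], 5.5],
    [[0, 0, 0], [-4.5, 0, 0], 5.5],
    [[0, 0, 0], [-4.5, 0, 0], 5.5],
    [[0, 0, 0], [-4.5, 0, 0], 5.5],
    [[0, 0, 0], [-4.5, 0, 0], 5.5],
    [[0, 0, 0], [-4.5, 0, 0], 5.5]
  ]
}}

```text
t: 1.35
eef_pos: [394.6, 305.8, 231.4]
tool_rot: [180.0, 0.0, 125.9]
ft_force: [0.5, 0.7, 1.0]
gripper_width: 0.642
finger_force: 0.0
```

```bash
cat >> h.py <<'E'
from scipy.spatial.transform import Rotation as Ro
def go(x,y,z,psi):
    "turn about tool axes (rad) to reach psi pointing down, then shift in cm in the tool axes after it"
    o=get_obs(); R=Ro.from_euler("xyz",o["tool_rot"],degrees=True); T=Ro.from_euler("xyz",[180,0,psi],degrees=True)
    print("at",o["eef_pos"].round(1),o["tool_rot"].round(2),"t",round(o["t"],1))
    print("turn",(R.inv()*T).as_rotvec().round(4),"shift",(T.inv().apply(np.array([x,y,z])-o["eef_pos"])/10).round(2))
E
python3 - <<'E'
from h import *
print(get_obs()["eef_pos"])
w=grab("wrist","w1")
cv2.imwrite("pics/w1.png",w["image"])
a=grab("scene")
m=hsv(a,(170,120,40),(179,255,255),(210,190,255,235))|hsv(a,(0,150,40),(7,255,255),(210,190,255,235))
m2=hsv(w,(60,80,20),(95,255,255)); 
print((m>0).sum(),(m2>0).sum()); v,u=np.nonzero(m)
print("red",np.round(fit([(a,m)],pix2w(a,[(u.mean(),v.mean())],20)[0],40),2))
mg=hsv(a,(60,80,20),(95,255,255),(410,125,455,180))
n,l,s,c=cv2.connectedComponentsWithStats(m2); i=1+s[1:,4].argmax(); m2=(l==i).astype(np.uint8)*255; print(s[i])
print("green w",np.round(fit([(w,m2)],(395,309),72),2),"w+scene",np.round(fit([(w,m2),(a,mg)],(395,309),72),2))
E
```

```text
[394.55037382 305.80108889 231.38737543]
488 23
red [ 4.5583e+02 -1.2988e+02 -9.9100e+00  1.8000e-01]
[435   0   2   1   2]
green w [363.6  348.03   4.03 794.27] w+scene [362.97 347.7    4.04 398.04]
```

View pics/w1.png

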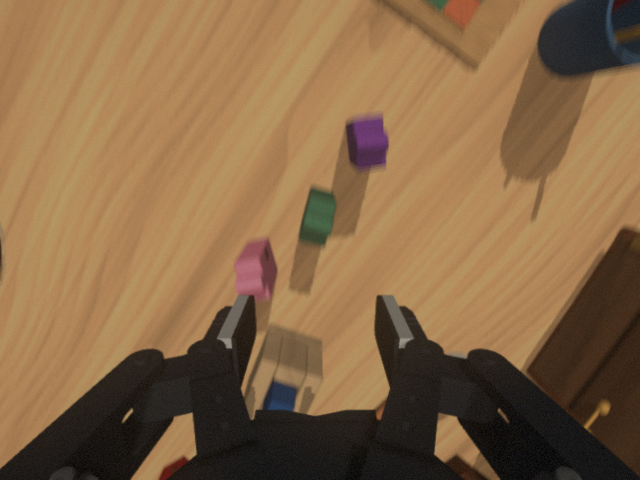

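Wrist view: green at (318,217), pink (256,268), purple (368,142), holder with blue (280,395). The green mask needs wider limits.

```bash
python3 - <<'E'
from h import *
w=grab("wrist"); a=grab("scene"); H=cv2.cvtColor(w["image"],cv2.COLOR_BGR2HSV)
print(H[205,320],H[225,318],H[215,290],H[140,368],H[260,300])
m2=hsv(w,(65,70,10),(100,255,255),(285,175,350,260)); m2=cv2.morphologyEx(m2,cv2.MORPH_OPEN,np.ones((3,3)))
mg=hsv(a,(60,80,20),(95,255,255),(410,125,455,180))
print((m2>0).sum(),cv2.boundingRect(m2))
for n,v in (("w",[(w,m2)]),("w+s",[(w,m2),(a,mg)])): print(n,np.round(fit(v,(395,309),72),2))
# blue top in wrist and holder
p=(395,309,np.radians(36)); s=sil(w,p,72); print(cv2.boundingRect((s*255).astype(np.uint8)))
go(395,309,100,126)
E
```

```text
[ 57  74 100] [45 76 74] [ 15 126 182] [150 105  80] [ 15 126 136]
0 (0, 0, 0, 0)
w [ 365.89  344.14    5.04 1593.06]
w+s [365.89 344.14   5.04 797.19]
(301, 184, 31, 59)
at [394.3 306.7 231.3] [ 1.8000e+02 -2.0000e-02  1.2578e+02] t 1.6
turn [ 0.     -0.0003 -0.0038] shift [ 0.15  0.2  13.13]
```

```bash
python3 - <<'E'
from h import *
w=grab("wrist"); a=grab("scene")
m2=hsv(w,(30,30,10),(110,255,255),(285,175,350,260)); m2=cv2.morphologyEx(m2,cv2.MORPH_OPEN,np.ones((3,3)))
mg=hsv(a,(60,80,20),(95,255,255),(410,125,455,180))
print((m2>0).sum(),cv2.boundingRect(m2))
for n,v in (("w",[(w,m2)]),("w+s",[(w,m2),(a,mg)])): print(n,np.round(fit(v,(395,309),72),2))
# other cast: blue block in wrist
mb=hsv(w,(95,60,10),(130,255,255),(255,370,310,420)); print((mb>0).sum(),cv2.boundingRect(mb))
E
```

```text
1529 (299, 185, 37, 59)
w [3.9356e+02 3.1208e+02 2.4250e+01 1.3000e-01]
w+s [3.9367e+02 3.1130e+02 2.6250e+01 1.8000e-01]
777 (263, 379, 33, 32)
```

```bash
python3 - <<'E'
from h import *
def tile(d,roi,p,body,z0=0,k=6):
    x,y,a,b=roi; im=cv2.resize(d["image"][y:b,x:a],None,fx=k,fy=k,interpolation=cv2.INTER_CUBIC)
    im=cv2.convertScaleAbs(im,alpha=1.6)
    c,s=np.cos(np.radians(p[2])),np.sin(np.radians(p[2]))
    for zz in(z0,z0+body):
        Q=[[p[0]+c*i-s*j,p[1]+s*i+c*j,zz] for i,j in((-13,-22),(13,-22),(13,22),(-13,22))]
        q=np.round((proj(d,Q)-[x,y]+.5)*k).astype(np.int32); cv2.polylines(im,[q],True,(255,255,255) if zz>z0 else (0,255,255),1)
    return im
w=grab("wrist"); a=grab("scene")
W=(285,170,351,220+40); A=(405,123,471,173)
r=[np.hstack([tile(w,(285,176,351,250),p,72,k=5),tile(a,(398,120,464,194),p,72,k=5)]) for p in ((393.6,312,24.2),(394.3,309.5,35))]
im=np.hstack(r); print(im.shape); cv2.imwrite("pics/g1.png",cv2.resize(im,None,fx=.6,fy=.6) if im.shape[1]>1400 else cv2.resize(im,(800,int(800*im.shape[0]/im.shape[1]))) if 0 else np.vstack(r)[:, :800][:740])
cv2.imwrite("pics/g1.png",cv2.resize(np.vstack(r),None,fx=.8,fy=.8))
E
```

```text
(370, 1320, 3)
```

View pics/g1.png

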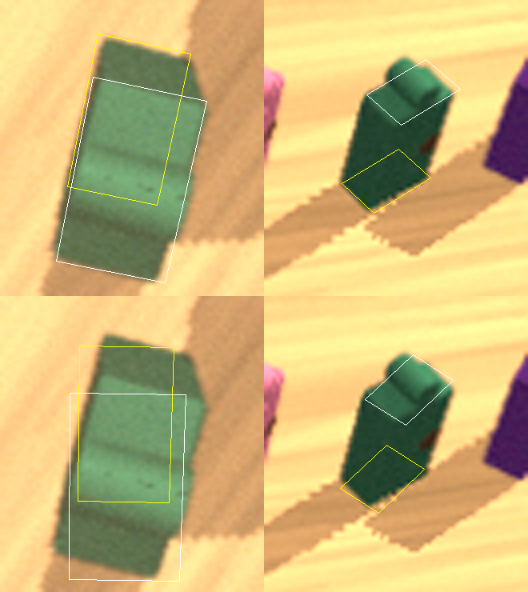

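The wrist fit (yaw 24°) hugs the piece; the scene camera is offset by about 3 mm. I'll use the wrist for both picking and placing.

```bash
python3 -c "
from h import *
go(393.6,312.1,25,114.2)"
```

```text
at [393.1 308.3 231.3] [ 1.8000e+02 -1.0000e-02  1.2603e+02] t 1.8
turn [ 0.000e+00 -2.000e-04  2.065e-01] shift [ 0.32  0.2  20.63]
```

>>> {"name": "drive_tool", "arguments": {
  "increments": [
    [[0, 0, 0.102], [0, 0, 0], 5.2],
    [[0, 0, 0.102], [0, 0, 0], 5.2],
    [[0, 0, 0], [0.44, 0.17, 3], 5.2],
    [[0, 0, 0], [0, 0, 4.5], 5.2],
    [[0, 0, 0], [0, 0, 4.5], 5.2],
    [[0, 0, 0], [0, 0, 4], 5.2],
    [[0, 0, 0], [0, 0, 2.6], 5.2],
    [[0, 0, 0], [0, 0, 2], 5.2],
    [[0, 0, 0], [0, 0, 0], 5.2],
    [[0, 0, 0], [0, 0, 0], 2],
    [[0, 0, 0], [0, 0, 0], 2],
    [[0, 0, 0], [0, 0, 0], 2]
  ]
}}

```text
t: 2.95
eef_pos: [394.5, 312.8, 27.0]
tool_rot: [179.8, -0.0, 114.3]
ft_force: [-1.2, 0.9, 4.5]
gripper_width: 0.298
finger_force: 59.1
```

>>> {"name": "drive_tool", "arguments": {
  "increments": [
    [[0, 0, 0], [0, 0, 0], 2],
    [[0, 0, 0], [0, 0, 0], 2],
    [[0, 0, 0], [0, 0, 0], 2],
    [[0, 0, 0], [0, 0, 0], 2]
  ]
}}

```text
t: 3.35
eef_pos: [394.6, 312.8, 27.0]
tool_rot: [179.8, -0.0, 114.2]
ft_force: [-1.6, 1.6, 6.4]
gripper_width: 0.296
finger_force: 59.4
```

>>> {"name": "drive_tool", "arguments": {
  "increments": [
    [[0, 0, 0], [0, 0, -3], 2],
    [[0, 0, 0], [0, 0, -4.5], 2],
    [[0, 0, 0.115], [0, 0, -4.5], 2],
    [[0, 0, 0.115], [0, 0, -4.5], 2],
    [[0, 0, 0.115], [0, 0, -3.5], 2],
    [[0, 0, 0.115], [0, 0, 0], 2],
    [[0, 0, 0], [-2.28, 1.73, 0], 2],
    [[0, 0, 0], [-3.28, 2.73, 0], 2],
    [[0, 0, 0], [-3.28, 2.73, 0], 2],
    [[0, 0, 0], [-3.28, 2.73, 0], 2],
    [[0, 0, 0], [-3.28, 2.73, 0], 2],
    [[0, 0, 0], [-3.28, 2.73, 0], 2]
  ]
}}

```text
t: 4.55
eef_pos: [541.4, 118.1, 226.0]
tool_rot: [179.9, -0.0, 87.9]
ft_force: [0.1, 0.2, 0.1]
gripper_width: 0.302
finger_force: 58.6
```

>>> {"name": "drive_tool", "arguments": {
  "increments": [
    [[0, 0, 0], [-3.28, 2.73, 0], 2],
    [[0, 0, 0], [-3.28, 2.73, 0], 2],
    [[0, 0, 0], [-3.28, 2.73, 0], 2],
    [[0, 0, 0], [-3.28, 2.73, 0], 2],
    [[0, 0, 0], [-1, 1, 0], 2],
    [[0, 0, 0], [0, 0, 0], 2],
    [[0, 0, 0], [0, 0, 0], 2]
  ]
}}

```text
t: 5.25
eef_pos: [654.0, -25.5, 225.4]
tool_rot: [-180.0, -0.0, 87.9]
ft_force: [0.4, 0.4, -0.9]
gripper_width: 0.296
finger_force: 58.8
```

```bash
python3 - <<'E'
from h import *
w=grab("wrist","w2")
print(get_obs()["eef_pos"],get_obs()["tool_rot"])
print(proj(w,[[651.5,-100.7,14],[654.2,-25.8,14],[656.8,49.2,14],[659.7,124.3,14]]).round(1))
E
```

```text
[653.82242179 -24.9955132  225.65696908] [ 1.79999108e+02 -1.82966445e-02  8.79094362e+01]
[[314.9 277.8]
 [314.8 212.9]
 [314.6 139.6]
 [314.6  57.3]]
```

View pics/w2.png

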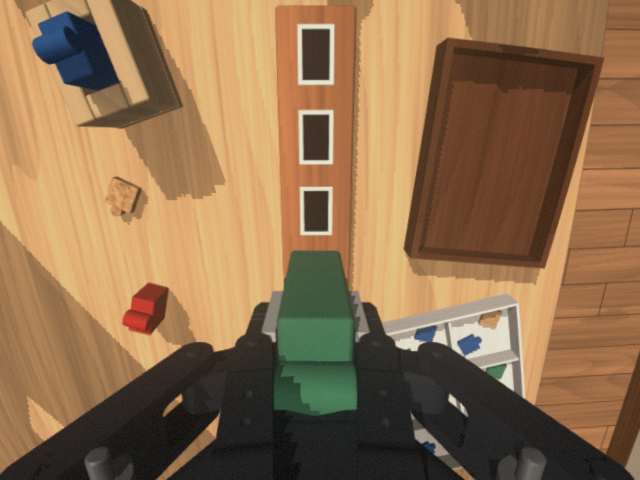

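Marks 2–4 appear at (316,211), (316,137) and (316,55), about 2 px off the scene-based prediction; green hangs straight in the gripper. I'll measure the marks from this wrist image, plus red and blue.

```bash
python3 - <<'E'
from h import *
w=grab("wrist"); im=w["image"]
m=((im.max(2)<70)*255).astype(np.uint8); n,l,s,c=cv2.connectedComponentsWithStats(m)
C=[]
for u,v in((316,211),(316,137),(316,55)):
    i=l[v,u]; print(s[i]); M=cv2.moments((l==i).astype(np.uint8),True); C.append((M["m10"]/M["m00"],M["m01"]/M["m00"]))
W=pix2w(w,C,14); print(np.round(C,1),W.round(1)); d=W[2]-W[0]; print("yaw",np.degrees(np.arctan2(-d[0],d[1])),np.linalg.norm(d)/2)
mr=hsv(w,(170,120,40),(179,255,255),(110,270,185,345))|hsv(w,(0,190,40),(7,255,255),(110,270,185,345))
print((mr>0).sum(),cv2.boundingRect(mr)); print("red",np.round(fit([(w,mr)],(456,-130),40),2))
mb=hsv(w,(95,100,10),(130,255,255),(10,0,130,110)); print((mb>0).sum(),cv2.boundingRect(mb)); print("blue",np.round(fit([(w,mb)],(478,119),88,12,74),2))
E
```

```text
[305 193  22  38 794]
[305 117  23  43 979]
[ 304   31   25   49 1157]
[[316.  211.3]
 [316.  138. ]
 [315.9  54.8]] [[655.5 -23.7  14. ]
 [658.2  51.3  14. ]
 [660.8 127.   14. ]]
yaw -2.0056256362407097 75.36172047254048
501 (124, 288, 39, 46)
red [ 454.36 -128.52  -45.77    1.82]
3797 (33, 13, 84, 77)
blue [4.8033e+02 1.2227e+02 1.4460e+01 1.2000e-01]
```

```bash
python3 - <<'E'
from h import *
w=grab("wrist"); c,s=.0372,.9993
f=lambda X,Y,Z:[654.2+c*X+s*Y,-25.9+s*X-c*Y,Z]
print(proj(w,[f(22,-13,200),f(22,13,200),f(22,-13,272),f(22,13,272),f(9,-13,279),f(0,0,288)]).round(1))
x=w["image"][230:430,260:370]; cv2.imwrite("pics/g2.png",cv2.convertScaleAbs(cv2.resize(x,None,fx=3,fy=3,interpolation=cv2.INTER_CUBIC),alpha=1.5)[:600])
E
```

```text
[[290.4 249.7]
 [339.9 249.7]
 [275.4 320.7]
 [355.8 320.7]
 [274.5 368.3]
 [315.6 412.6]]
```

View pics/g2.png

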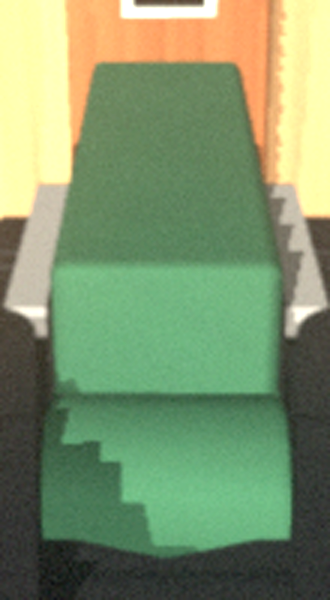

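>>> {"name": "drive_tool", "arguments": {
  "increments": [
    [[0, 0, 0], [0.22, 0.12, 3], 2],
    [[0, 0, 0], [0, 0, 4.5], 2],
    [[0, 0, 0], [0, 0, 4.5], 2],
    [[0, 0, 0], [0, 0, 3], 2],
    [[0, 0, 0], [0, 0, 2], 2],
    [[0, 0, 0], [0, 0, 1], 2],
    [[0, 0, 0], [0, 0, 0.4], 2],
    [[0, 0, 0], [0, 0, 0.1], 2],
    [[0, 0, 0], [0, 0, 0], 2],
    [[0, 0, 0], [0, 0, 0], 2]
  ]
}}

```text
t: 6.4
eef_pos: [656.3, -23.7, 41.6]
tool_rot: [179.9, 0.0, 87.9]
ft_force: [0.7, 0.6, -0.7]
gripper_width: 0.297
finger_force: 58.8
```

>>> {"name": "drive_tool", "arguments": {
  "increments": [
    [[0, 0, 0], [0, 0, 0.1], 2],
    [[0, 0, 0], [0, 0, 0], 2],
    [[0, 0, 0], [0, 0, 0], 2]
  ]
}}

```text
t: 6.7
eef_pos: [656.4, -23.8, 41.0]
tool_rot: [179.9, 0.0, 87.9]
ft_force: [-1.4, 0.7, 7.4]
gripper_width: 0.298
finger_force: 59.8
```

>>> {"name": "drive_tool", "arguments": {
  "increments": [
    [[0, 0, 0], [0, 0, 0], 3],
    [[0, 0, 0], [0, 0, 0], 3.6],
    [[0, 0, 0], [0, 0, 0], 5],
    [[0, 0, 0], [0, 0, 0], 5],
    [[0, 0, 0], [0, 0, -2], 5],
    [[0, 0, 0], [0, 0, -4.5], 5],
    [[0, 0, 0], [0, 0, -4.5], 5],
    [[0, 0, 0], [0, 0, -4.5], 5],
    [[0, 0, 0], [0, 0, -3], 5],
    [[0, 0, 0], [0, 0, 0], 5]
  ]
}}

```text
t: 7.7
eef_pos: [657.6, -24.1, 230.2]
tool_rot: [179.5, 0.1, 87.9]
ft_force: [0.3, -0.2, 0.3]
gripper_width: 0.584
finger_force: 0.0
```

```bash
python3 - <<'E'
from h import *
w=grab("wrist"); a=grab("scene"); print(get_obs()["eef_pos"])
x=cv2.resize(w["image"][120:320,230:400],(510,600),interpolation=cv2.INTER_CUBIC)
cv2.imwrite("pics/p1.png",cv2.convertScaleAbs(x,alpha=1.3))
y=cv2.resize(a["image"][240:330,220:420],(800,360),interpolation=cv2.INTER_CUBIC)
cv2.imwrite("pics/p1s.png",y)
E
```

```text
[655.94886292 -23.78522756 224.72823825]
```

View pics/p1.png

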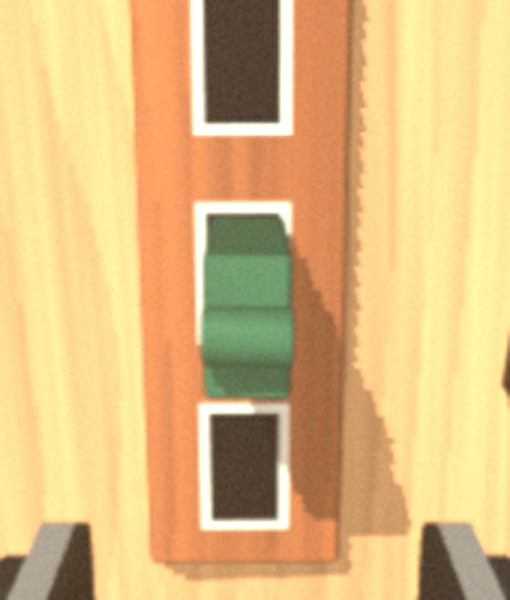

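Green's base lines up with mark 2's border (inner edge at crop row 214, left edge ~207), within 1 mm. Next is blue.

>>> {"name": "drive_tool", "arguments": {
  "increments": [
    [[0, 0, -0.145], [0, 0, 0], 5],
    [[0, 0, -0.145], [0, 0, 0], 5],
    [[0, 0, 0], [2.5, -1.67, 0], 5],
    [[0, 0, 0], [3.7, -2.67, 0], 5],
    [[0, 0, 0], [3.7, -2.67, 0], 5],
    [[0, 0, 0], [3.7, -2.67, 0], 5],
    [[0, 0, 0], [3.7, -2.67, 0], 5],
    [[0, 0, 0], [1.2, -1, 0], 5],
    [[0, 0, 0], [0, 0, 0], 5],
    [[0, 0, 0], [0, 0, 0], 5],
    [[0, 0, 0], [0, 0, 0], 5]
  ]
}}

```text
t: 8.9
eef_pos: [480.3, 121.4, 223.4]
tool_rot: [-179.9, -0.0, 104.4]
ft_force: [-0.5, -1.3, 0.5]
gripper_width: 0.584
finger_force: 0.0
```

```bash
python3 - <<'E'
from h import *
w=grab("wrist"); print(get_obs()["eef_pos"],get_obs()["tool_rot"])
p=proj(w,[[480,122,0],[480,122,100]]); print(p)
mb=hsv(w,(95,90,10),(130,255,255),(230,100,400,300)); mb=cv2.morphologyEx(mb,cv2.MORPH_OPEN,np.ones((3,3))); print((mb>0).sum(),cv2.boundingRect(mb))
r=fit([(w,mb)],(480,122),88,12,74); print("blue",np.round(r,2))
r2=fit([(w,mb)],(480,122),88,12,66); print("blue",np.round(r2,2))
x0,y0=230,110; im=cv2.convertScaleAbs(cv2.resize(w["image"][y0:310,x0:400],(680,800),interpolation=cv2.INTER_CUBIC),alpha=1.3)
c,s=np.cos(np.radians(r[2])),np.sin(np.radians(r[2]))
for zz,a,b,col in((100,13,22,(255,255,255)),(74,35,46,(0,255,255)),(74,16,26,(0,255,0))):
    q=proj(w,[[r[0]+c*i-s*j,r[1]+s*i+c*j,zz] for i,j in((-a,-b),(a,-b),(a,b),(-a,b))])
    cv2.polylines(im,[np.round((q-[x0,y0]+.5)*4).astype(np.int32)],True,col,1)
cv2.imwrite("pics/b1.png",im[:600])
E
```

```text
[480.41334999 121.3525938  223.53080055] [-1.79939846e+02 -1.40259470e-02  1.04432083e+02]
[[314.36315091 209.5785829 ]
 [314.1565646  234.84227674]]
1054 (297, 207, 32, 37)
blue [479.11 118.29  13.78   0.81]
blue [480.51 117.63  19.12   0.86]
```

View pics/b1.png

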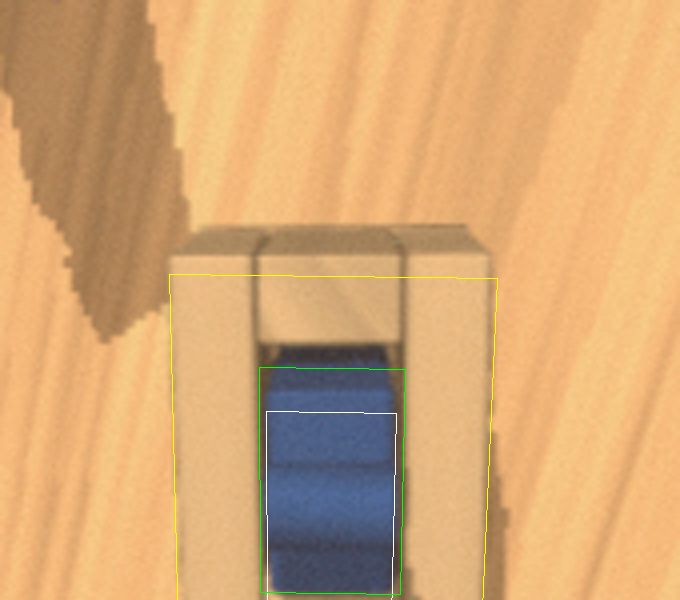

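The blue top body edge is at crop row 390 and the far edge at ~590 (z=100). Holder's top front edge is at row 255, columns 170–490 (z=74), and the slot spans 259–402.

```bash
python3 - <<'E'
from h import *
w=grab("wrist"); f=lambda P:[(230+u/4-.5,110+v/4-.5) for u,v in P]
B=pix2w(w,f([(268,390),(394,390),(272,591),(392,591)]),100); H=pix2w(w,f([(170,255),(490,255)]),74); Sl=pix2w(w,f([(259,345),(402,345)]),74)
print(B.round(1),B.mean(0)); print(H.round(1),np.linalg.norm(H[1]-H[0])); print(Sl.round(1))
for P in(B[:2],H,Sl): d=P[1]-P[0]; print(np.degrees(np.arctan2(d[1],d[0])),np.linalg.norm(d))
y=(B[:2].mean(0)-B[2:].mean(0))[:2]; print("len",np.linalg.norm(y)); yh=y/np.linalg.norm(y)
print("centre from near edge",B[:2].mean(0)[:2]-22*yh,"from holder",H.mean(0)[:2]-46*yh,"slot",Sl.mean(0)[:2]-26*yh)
E
```

```text
[[460.7 140.8 100. ]
 [485.  147.  100. ]
 [471.5  99.6 100. ]
 [495.7 105.8 100. ]] [478.23337217 123.29974802 100.        ]
[[433.6 158.5  74. ]
 [499.5 175.5  74. ]] 68.06776072657536
[[456.4 144.5  74. ]
 [486.4 152.2  74. ]]
14.425199949212516 25.12211418588424
14.421386251325506 68.06776072657536
14.423913059676428 30.988530991556928
len 42.57795339402625
centre from near edge [478.4122874  122.61160307] from holder [478.14209813 122.46879323] slot [477.97521527 123.16817232]
```

>>> {"name": "drive_tool", "arguments": {
  "increments": [
    [[0, 0, 0], [0.13, -0.13, 3], 5],
    [[0, 0, 0], [0, 0, 4.5], 5],
    [[0, 0, 0], [0, 0, 3], 5],
    [[0, 0, 0], [0, 0, 2.5], 5],
    [[0, 0, 0], [0, 0, 1.5], 5],
    [[0, 0, 0], [0, 0, 0.15], 5],
    [[0, 0, 0], [0, 0, 0], 5],
    [[0, 0, 0], [0, 0, 0], 2],
    [[0, 0, 0], [0, 0, 0], 2],
    [[0, 0, 0], [0, 0, 0], 2],
    [[0, 0, 0], [0, 0, 0], 2],
    [[0, 0, 0], [0, 0, 0], 2]
  ]
}}

```text
t: 10.2
eef_pos: [479.4, 123.0, 79.2]
tool_rot: [179.9, 0.0, 104.5]
ft_force: [-0.3, -1.0, 6.3]
gripper_width: 0.297
finger_force: 61.8
```

>>> {"name": "drive_tool", "arguments": {
  "increments": [
    [[0, 0, 0], [0, 0, -1], 2],
    [[0, 0, 0], [0, 0, -3], 2],
    [[0, 0, 0], [0, 0, -4], 2],
    [[0, 0, 0], [0, 0, -4], 2],
    [[0, 0, 0.145], [0, 0, -2.5], 2],
    [[0, 0, 0.145], [0, 0, 0], 2],
    [[0, 0, 0], [-2, 1.61, 0], 2],
    [[0, 0, 0], [-3.07, 2.61, 0], 2],
    [[0, 0, 0], [-3.07, 2.61, 0], 2],
    [[0, 0, 0], [-3.07, 2.61, 0], 2],
    [[0, 0, 0], [-3.07, 2.61, 0], 2],
    [[0, 0, 0], [-3.07, 2.61, 0], 2]
  ]
}}

```text
t: 11.4
eef_pos: [619.2, -57.2, 223.4]
tool_rot: [180.0, -0.0, 87.9]
ft_force: [0.7, -0.2, -0.7]
gripper_width: 0.294
finger_force: 61.0
```

>>> {"name": "drive_tool", "arguments": {
  "increments": [
    [[0, 0, 0], [-3.07, 2.61, 0], 2],
    [[0, 0, 0], [-1.07, 1, 0], 2],
    [[0, 0, 0], [0, 0, 0], 2],
    [[0, 0, 0], [0, 0, 0], 2],
    [[0, 0, 0], [0, 0, 0], 2]
  ]
}}

```text
t: 11.9
eef_pos: [652.6, -97.5, 223.4]
tool_rot: [180.0, -0.0, 87.9]
ft_force: [0.4, -0.1, -0.4]
gripper_width: 0.294
finger_force: 61.2
```

```bash
python3 - <<'E'
from h import *
w=grab("wrist","w3"); print(get_obs()["eef_pos"],get_obs()["tool_rot"])
c,s=.0372,.9993
f=lambda X,Y,Z:[652.8+c*X+s*Y,-98.7+s*X-c*Y,Z]
z=222.65-65.65
print("held",proj(w,[f(22,-13,z),f(22,13,z),f(22,-13,z+88),f(22,13,z+88)]).round(1))
print("mark1",proj(w,[f(X,Y,14) for X,Y in((22,-13),(22,13),(-22,-13),(-22,13))]).round(1))
x=w["image"][150:400,230:410]; cv2.imwrite("pics/w3.png",cv2.convertScaleAbs(cv2.resize(x,(432,600),interpolation=cv2.INTER_CUBIC),alpha=1.4))
E
```

```text
[652.62911055 -97.42117969 223.42081125] [ 1.79976372e+02 -4.18789627e-03  8.79463186e+01]
held [[294.5 229.6]
 [335.2 229.6]
 [281.8 288.5]
 [348.1 288.6]]
mark1 [[302.3 193.6]
 [327.2 193.6]
 [302.7 234.2]
 [326.8 234.2]]
```

View pics/w3.png

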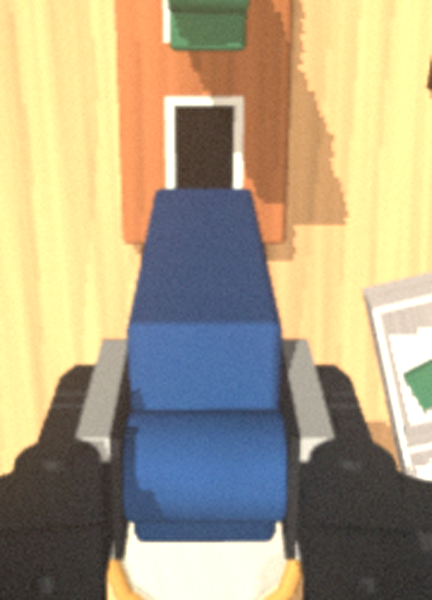

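Mark 1's inner corners are at (303,194) and (328,194), matching the prediction; the held blue bottom edge at row 229 matches too. Lowering it.

>>> {"name": "drive_tool", "arguments": {
  "increments": [
    [[0, 0, 0], [0, 0.05, 3], 2],
    [[0, 0, 0], [0, 0, 4], 2],
    [[0, 0, 0], [0, 0, 3.5], 2],
    [[0, 0, 0], [0, 0, 2], 2],
    [[0, 0, 0], [0, 0, 1], 2],
    [[0, 0, 0], [0, 0, 0.5], 2],
    [[0, 0, 0], [0, 0, 0.2], 2],
    [[0, 0, 0], [0, 0, 0], 2],
    [[0, 0, 0], [0, 0, 0], 2],
    [[0, 0, 0], [0, 0, 0.1], 2],
    [[0, 0, 0], [0, 0, 0], 2],
    [[0, 0, 0], [0, 0, 0], 2]
  ]
}}

```text
t: 13.15
eef_pos: [654.3, -98.8, 81.3]
tool_rot: [179.9, 0.0, 87.9]
ft_force: [-1.6, 1.0, 5.5]
gripper_width: 0.292
finger_force: 62.0
```

>>> {"name": "drive_tool", "arguments": {
  "increments": [
    [[0, 0, 0], [0, 0, 0], 3],
    [[0, 0, 0], [0, 0, 0], 3.6],
    [[0, 0, 0], [0, 0, 0], 5],
    [[0, 0, 0], [0, 0, 0], 5],
    [[0, 0, 0], [0, 0, -2], 5],
    [[0, 0, 0], [0, 0, -4], 5],
    [[0, 0, 0], [0, 0, -4], 5],
    [[0, 0, 0], [0, 0, -4.5], 5],
    [[0, 0, 0], [0, 0, 0], 5],
    [[0, 0, 0], [0, 0, 0], 5]
  ]
}}

```text
t: 14.15
eef_pos: [654.3, -98.8, 226.1]
tool_rot: [179.9, 0.0, 87.9]
ft_force: [0.2, 0.1, -0.1]
gripper_width: 0.583
finger_force: 0.0
```

```bash
python3 - <<'E'
from h import *
w=grab("wrist","w4"); a=grab("scene"); print(get_obs()["eef_pos"])
x=w["image"][120:330,220:420]; x=cv2.convertScaleAbs(cv2.resize(x,(571,600),interpolation=cv2.INTER_CUBIC),alpha=1.3)
y=cv2.resize(a["image"][190:240,205:261],(229,204),interpolation=cv2.INTER_CUBIC); x2=np.zeros((600,229,3),np.uint8); x2[:204]=y
x2[210:414]=cv2.resize(a["image"][175:225,112:168],(229,204),interpolation=cv2.INTER_CUBIC)
cv2.imwrite("pics/w4c.png",np.hstack([x,x2]))
E
```

```text
[653.02071154 -98.35208109 223.21788087]
```

View pics/w4c.png

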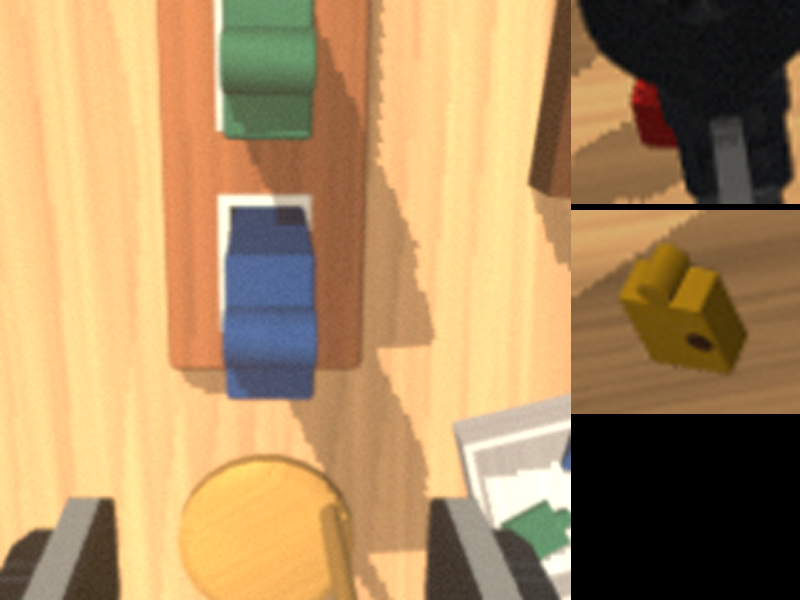

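Blue sits inside mark 1's border: base edges at crop columns 229–301, row 207. Next is red.

>>> {"name": "drive_tool", "arguments": {
  "increments": [
    [[0, 0, 0], [-0.36, -2, 0], 5],
    [[0, 0, 0], [-0.73, -3.9, 0], 5],
    [[0, 0, 0], [-0.73, -3.9, 0], 5],
    [[0, 0, 0], [-0.73, -3.9, 0], 5],
    [[0, 0, 0], [-0.73, -3.9, 0], 5],
    [[0, 0, 0], [-0.38, -2, 0], 5],
    [[0, 0, 0], [0, 0, 0], 5],
    [[0, 0, 0], [0, 0, 0], 5],
    [[0, 0, 0], [0, 0, 0], 5]
  ]
}}

```text
t: 15.15
eef_pos: [456.6, -127.7, 224.0]
tool_rot: [-180.0, -0.0, 87.9]
ft_force: [0.7, -0.7, -0.5]
gripper_width: 0.585
finger_force: 0.0
```

```bash
cat >> h.py <<'E'
def show(d,r,body,name,roi,k=5,lo=None):
    x,y,a,b=roi; im=cv2.convertScaleAbs(cv2.resize(d["image"][y:b,x:a],None,fx=k,fy=k,interpolation=cv2.INTER_CUBIC),alpha=1.3)
    c,s=np.cos(np.radians(r[2])),np.sin(np.radians(r[2]))
    for zz,col in((0,(0,255,255)),(body,(255,255,255))):
        q=proj(d,[[r[0]+c*i-s*j,r[1]+s*i+c*j,zz] for i,j in((-13,-22),(13,-22),(13,22),(-13,22))])
        cv2.polylines(im,[np.round((q-[x,y]+.5)*k).astype(np.int32)],True,col,1)
    cv2.imwrite(f"pics/{name}.png",im)
E
python3 - <<'E'
from h import *
w=grab("wrist","w5"); R=(240,140,400,260)
k=cv2.cvtColor(w["image"],cv2.COLOR_BGR2HSV); 
m=hsv(w,(170,110,30),(179,255,255),R)|hsv(w,(0,190,30),(6,255,255),R); m=cv2.morphologyEx(m,cv2.MORPH_CLOSE,np.ones((5,5)))
print((m>0).sum(),cv2.boundingRect(m)); r=fit([(w,m)],(456,-128),40); print(np.round(r,2)); show(w,r,40,"r1",R)
E
```

```text
917 (300, 194, 33, 48)
[ 457.52 -132.26  -10.67    0.48]
```

View pics/r1.png

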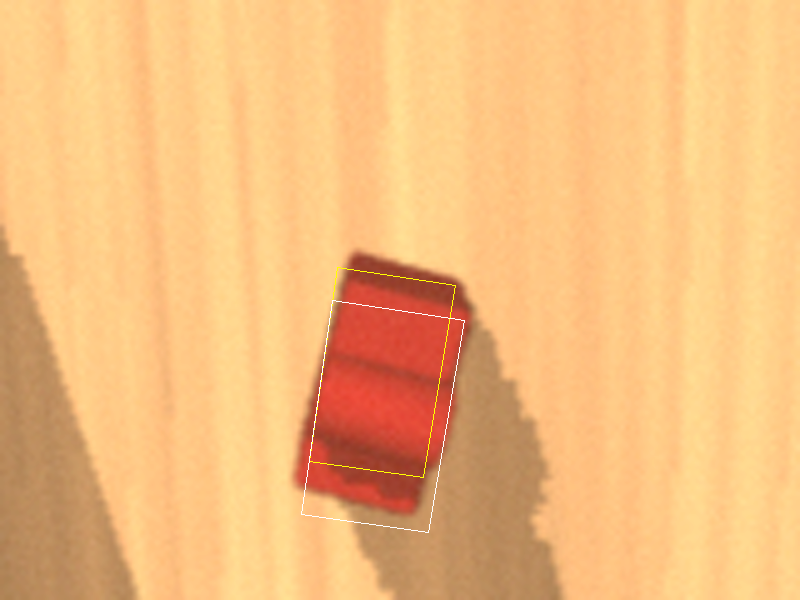

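```bash
python3 - <<'E'
from h import *
w=grab("wrist"); R=(240,140,400,260)
m=hsv(w,(165,130,20),(179,255,255),R)|hsv(w,(0,165,20),(8,255,255),R); m=cv2.morphologyEx(m,cv2.MORPH_OPEN,np.ones((3,3)))
print((m>0).sum(),cv2.boundingRect(m)); r=fit([(w,m)],(456,-128),40); print(np.round(r,2))
f=lambda P:[(240+u/5-.5,140+v/5-.5) for u,v in P]
B=pix2w(w,f([(343,279),(470,314),(413,514),(296,488)]),40); print(B.round(1),B.mean(0).round(1))
for p,q in((0,1),(3,2)): d=B[q]-B[p]; print(np.degrees(np.arctan2(d[1],d[0])),np.linalg.norm(d))
for p,q in((3,0),(2,1)): d=B[q]-B[p]; print(np.degrees(np.arctan2(-d[0],d[1])),np.linalg.norm(d))
G=pix2w(w,f([(353,252),(456,278)]),0); d=G[1]-G[0]; print(G.round(1),np.degrees(np.arctan2(d[1],d[0])),np.linalg.norm(d))
E
```

```text
1229 (300, 191, 34, 52)
[ 4.5781e+02 -1.2907e+02 -1.4460e+01  1.2000e-01]
[[ 451.2 -104.2   40. ]
 [ 475.7 -111.9   40. ]
 [ 463.3 -152.3   40. ]
 [ 440.  -146.    40. ]] [ 457.6 -128.6   40. ]
-17.594489132719957 25.647385629155078
-15.18237468903212 24.188247389969877
-15.040569889071389 43.316613064464754
-16.98488658232749 42.25797132554491
[[ 452.6 -105.     0. ]
 [ 474.7 -111.5    0. ]] -16.277889616712866 23.07109753648818
```

>>> {"name": "drive_tool", "arguments": {
  "increments": [
    [[0, 0, 0.1185], [0, 0, 2], 5],
    [[0, 0, 0.1185], [0, 0, 3], 5],
    [[0, 0, 0], [-0.03, 0.19, 4], 5],
    [[0, 0, 0], [0, 0, 4.5], 5],
    [[0, 0, 0], [0, 0, 4], 5],
    [[0, 0, 0], [0, 0, 2.5], 5],
    [[0, 0, 0], [0, 0, 1.2], 5],
    [[0, 0, 0], [0, 0, 0], 5],
    [[0, 0, 0], [0, 0, 0], 2],
    [[0, 0, 0], [0, 0, 0], 2],
    [[0, 0, 0], [0, 0, 0], 2],
    [[0, 0, 0], [0, 0, 0], 2]
  ]
}}

```text
t: 16.45
eef_pos: [459.4, -129.4, 14.7]
tool_rot: [179.8, 0.0, 74.3]
ft_force: [-0.2, 0.7, 7.2]
gripper_width: 0.292
finger_force: 59.5
```

>>> {"name": "drive_tool", "arguments": {
  "increments": [
    [[0, 0, 0], [0, 0, -2.7], 2],
    [[0, 0, 0], [0, 0, -4.5], 2],
    [[0, 0, 0], [0, 0, -4.5], 2],
    [[0, 0, -0.1185], [0, 0, -4.5], 2],
    [[0, 0, -0.1185], [0, 0, -3], 2],
    [[0, 0, 0], [1.28, 1, -2], 2],
    [[0, 0, 0], [3.28, 2.42, 0], 2],
    [[0, 0, 0], [3.28, 2.42, 0], 2],
    [[0, 0, 0], [3.28, 2.42, 0], 2],
    [[0, 0, 0], [3.28, 2.42, 0], 2],
    [[0, 0, 0], [3.28, 2.42, 0], 2],
    [[0, 0, 0], [3.28, 2.42, 0], 2]
  ]
}}

```text
t: 17.65
eef_pos: [622.0, 76.6, 225.6]
tool_rot: [179.9, 0.0, 87.9]
ft_force: [0.9, -1.2, 0.1]
gripper_width: 0.295
finger_force: 58.9
```

>>> {"name": "drive_tool", "arguments": {
  "increments": [
    [[0, 0, 0], [3.28, 2.42, 0], 2],
    [[0, 0, 0], [2, 1.42, 0], 2],
    [[0, 0, 0], [0, 0, 0], 2],
    [[0, 0, 0], [0, 0, 0], 2],
    [[0, 0, 0], [0, 0, 0], 2]
  ]
}}

```text
t: 18.15
eef_pos: [660.9, 125.7, 225.3]
tool_rot: [180.0, 0.0, 87.8]
ft_force: [0.4, 0.9, 0.2]
gripper_width: 0.296
finger_force: 59.1
```

```bash
python3 - <<'E'
from h import *
w=grab("wrist","w6"); print(get_obs()["eef_pos"],get_obs()["tool_rot"])
c,s=.0372,.9993; cx,cy=660.9,126.5
f=lambda X,Y,Z:[cx+c*X+s*Y,cy+s*X-c*Y,Z]
z=223.85-12.65; print("held",proj(w,[f(22,-13,z),f(22,13,z),f(22,-13,z+40),f(22,13,z+40)]).round(1))
print("mark",proj(w,[f(X,Y,14) for X,Y in((22,-13),(22,13),(-22,-13),(-22,13))]).round(1))
x=w["image"][150:400,230:410]; cv2.imwrite("pics/w6c.png",cv2.convertScaleAbs(cv2.resize(x,(432,600),interpolation=cv2.INTER_CUBIC),alpha=1.3))
E
```

```text
[660.9636495  125.47853347 225.40695235] [1.79967397e+02 4.07458218e-03 8.78243622e+01]
held [[287.5 253.4]
 [340.5 253.4]
 [279.5 288.3]
 [348.2 288.2]]
mark [[301.9 191.2]
 [326.7 191.2]
 [302.3 231.7]
 [326.3 231.7]]
```

View pics/w6c.png

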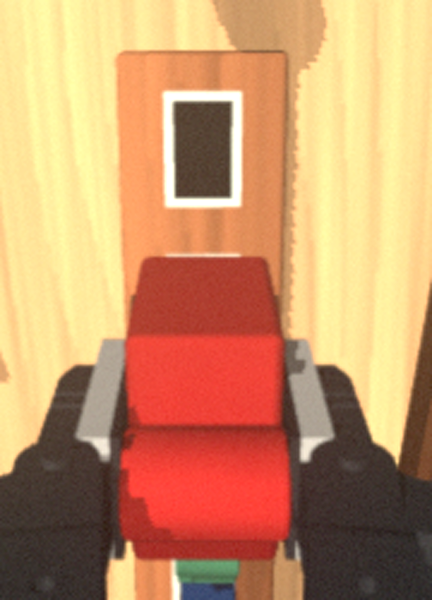

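Mark 4's inner box is at rows 101–197 of the crop, centred as predicted. Red sits about 1.3 mm toward −x in the gripper, so I'm correcting by +1 mm.

>>> {"name": "drive_tool", "arguments": {
  "increments": [
    [[0, 0, 0], [0.1, 0.03, 3], 2],
    [[0, 0, 0], [0, 0, 4.5], 2],
    [[0, 0, 0], [0, 0, 4.5], 2],
    [[0, 0, 0], [0, 0, 4], 2],
    [[0, 0, 0], [0, 0, 2], 2],
    [[0, 0, 0], [0, 0, 1], 2],
    [[0, 0, 0], [0, 0, 0.5], 2],
    [[0, 0, 0], [0, 0, 0.2], 2],
    [[0, 0, 0], [0, 0, 0], 2],
    [[0, 0, 0], [0, 0, 0.1], 2],
    [[0, 0, 0], [0, 0, 0], 2],
    [[0, 0, 0], [0, 0, 0], 2]
  ]
}}

```text
t: 19.4
eef_pos: [662.7, 127.4, 28.7]
tool_rot: [179.8, -0.0, 87.9]
ft_force: [-0.8, -0.3, 5.0]
gripper_width: 0.297
finger_force: 59.6
```

>>> {"name": "drive_tool", "arguments": {
  "increments": [
    [[0, 0, 0], [0, 0, 0], 3],
    [[0, 0, 0], [0, 0, 0], 3.6],
    [[0, 0, 0], [0, 0, 0], 5],
    [[0, 0, 0], [0, 0, 0], 5],
    [[0, 0, 0], [0, 0, -2], 5],
    [[0, 0, 0], [0, 0, -4.3], 5],
    [[0, 0, 0], [0, 0, -4.5], 5],
    [[0, 0, 0], [0, 0, -4.5], 5],
    [[0, 0, 0], [0, 0, -4.5], 5],
    [[0, 0, 0], [0, 0, 0], 5]
  ]
}}

```text
t: 20.4
eef_pos: [664.2, 127.4, 232.9]
tool_rot: [179.4, -0.0, 87.9]
ft_force: [0.7, 0.3, -0.1]
gripper_width: 0.582
finger_force: 0.0
```

>>> {"name": "drive_tool", "arguments": {
  "increments": [
    [[0, 0, 0], [-3.74, -2.16, 0], 5],
    [[0, 0, 0], [-3.74, -2.16, 0], 5],
    [[0, 0, 0], [-3.74, -2.16, 0], 5],
    [[0, 0, 0], [-3.74, -2.16, 0], 5],
    [[0, 0, 0], [-3.74, -2.16, 0], 5],
    [[0, 0, 0], [-3.74, -2.16, 0], 5],
    [[0, 0, 0], [-3.74, -2.16, 0], 5],
    [[0, 0, 0], [-3.74, -2.16, 0], 5],
    [[0, 0, 0], [-3.74, -2.16, 0], 5],
    [[0, 0, 0], [-3.74, -2.16, 0], 5],
    [[0, 0, 0], [-3.74, -2.16, 0], 5],
    [[0, 0, 0], [-3.74, -2.16, 0], 5]
  ]
}}

```text
t: 21.6
eef_pos: [384.7, -312.8, 224.5]
tool_rot: [180.0, -0.0, 87.9]
ft_force: [1.8, 0.4, 0.1]
gripper_width: 0.585
finger_force: 0.0
```

>>> {"name": "drive_tool", "arguments": {
  "increments": [
    [[0, 0, 0.133], [0, 0, 0], 5],
    [[0, 0, 0.133], [0, 0, 0], 5],
    [[0, 0, 0.133], [0, 0, 0], 5],
    [[0, 0, 0], [0, 0, 0], 5],
    [[0, 0, 0], [0, 0, 0], 5],
    [[0, 0, 0], [0, 0, 0], 5]
  ]
}}

```text
t: 22.2
eef_pos: [386.0, -311.4, 224.6]
tool_rot: [-180.0, -0.0, 65.2]
ft_force: [0.3, 0.1, -0.1]
gripper_width: 0.583
finger_force: 0.0
```

```bash
python3 - <<'E'
from h import *
w=grab("wrist","w7"); R=(255,140,380,270); o=get_obs(); print(o["eef_pos"],o["tool_rot"])
k=cv2.cvtColor(w["image"],cv2.COLOR_BGR2HSV)
for v in range(150,271,12): print(v,[tuple(map(int,k[v,u])) for u in range(270,365,15)])
for slo in(170,190,210):
    m=hsv(w,(19,slo,20),(34,255,255),R); m=cv2.morphologyEx(m,cv2.MORPH_CLOSE,np.ones((5,5))); n,l,s,c=cv2.connectedComponentsWithStats(m); i=1+s[1:,4].argmax(); m=(l==i).astype(np.uint8)*255
    print(slo,s[i],np.round(fit([(w,m)],(386,-311),56),2))
E
```

```text
[ 385.98723319 -311.39923238  224.65642007] [-1.79996638e+02 -8.24840287e-03  6.51687564e+01]
150 [(15, 128, 143), (15, 127, 154), (14, 129, 160), (16, 132, 153), (16, 126, 162), (15, 123, 154), (14, 126, 160)]
162 [(15, 128, 160), (15, 123, 153), (15, 124, 154), (15, 126, 158), (15, 128, 174), (15, 127, 157), (14, 129, 162)]
174 [(15, 131, 140), (15, 128, 146), (15, 124, 160), (15, 122, 152), (15, 128, 151), (15, 127, 167), (15, 126, 162)]
186 [(15, 133, 153), (15, 127, 151), (15, 126, 158), (14, 124, 150), (15, 124, 152), (15, 129, 158), (15, 125, 161)]
198 [(15, 127, 154), (14, 130, 147), (16, 132, 137), (18, 174, 97), (15, 133, 138), (15, 126, 170), (15, 130, 153)]
210 [(15, 127, 147), (15, 129, 148), (15, 132, 149), (19, 180, 173), (16, 133, 150), (15, 129, 146), (15, 129, 164)]
222 [(15, 121, 139), (15, 128, 153), (16, 127, 162), (19, 180, 152), (17, 157, 138), (15, 131, 148), (15, 126, 158)]
234 [(15, 132, 155), (15, 127, 209), (15, 130, 141), (19, 181, 158), (17, 145, 141), (15, 127, 145), (15, 127, 167)]
246 [(15, 127, 199), (15, 127, 193), (16, 120, 218), (16, 127, 159), (14, 124, 162), (14, 127, 155), (15, 127, 148)]
258 [(15, 127, 215), (15, 130, 180), (15, 128, 204), (15, 128, 209), (16, 127, 148), (15, 129, 162), (15, 127, 144)]
270 [(15, 127, 215), (15, 129, 192), (15, 127, 199), (15, 126, 208), (16, 125, 216), (15, 126, 158), (15, 123, 157)]
170 [ 303  192   27   52 1302] [ 3.8723e+02 -3.1120e+02 -2.4920e+01  1.8000e-01]
190 [312 193   4   3   7] [ 395.53 -273.74  -53.68  215.47]Traceback (most recent call last):
  File "<stdin>", line 6, in <module>
ValueError: attempt to get argmax of an empty sequence
```

```bash
python3 - <<'E'
from h import *
w=grab("wrist"); R=(255,140,380,270)
for slo,hl in((152,16),(155,17)):
    m=hsv(cv2.__class__ and w,(hl,slo,20),(34,255,255),R); m=cv2.morphologyEx(cv2.morphologyEx(m,cv2.MORPH_CLOSE,np.ones((7,7))),cv2.MORPH_OPEN,np.ones((3,3))); n,l,s,c=cv2.connectedComponentsWithStats(m); i=1+s[1:,4].argmax(); m=(l==i).astype(np.uint8)*255
    r=fit([(w,m)],(386,-311),56); print(slo,s[i],np.round(r,2)); 
    cs=cv2.findContours(m,0,2)[0][0]; print(cv2.minAreaRect(cs))
show(w,r,56,"y1",(270,170,370,270),5)
E
```

```text
152 [ 302  191   29   54 1464] [ 3.8689e+02 -3.1155e+02 -2.4880e+01  5.0000e-02]
((316.0, 217.5), (53.0, 28.0), 90.0)
155 [ 302  191   29   54 1455] [ 3.8655e+02 -3.1199e+02 -2.4590e+01  6.0000e-02]
((316.0, 217.5), (53.0, 28.0), 90.0)
```

>>> {"name": "drive_tool", "arguments": {
  "increments": [
    [[0, 0, 0], [0.05, 0.12, 3], 5],
    [[0, 0, 0], [0, 0, 4.5], 5],
    [[0, 0, 0], [0, 0, 4.5], 5],
    [[0, 0, 0], [0, 0, 4.5], 5],
    [[0, 0, 0], [0, 0, 2.5], 5],
    [[0, 0, 0], [0, 0, 1.6], 5],
    [[0, 0, 0], [0, 0, 0], 5],
    [[0, 0, 0], [0, 0, 0], 2],
    [[0, 0, 0], [0, 0, 0], 2],
    [[0, 0, 0], [0, 0, 0], 2],
    [[0, 0, 0], [0, 0, 0], 2],
    [[0, 0, 0], [0, 0, 0], 2]
  ]
}}

```text
t: 23.5
eef_pos: [387.9, -312.5, 20.3]
tool_rot: [179.9, 0.1, 65.0]
ft_force: [-0.2, -0.3, 6.3]
gripper_width: 0.3
finger_force: 59.4
```

>>> {"name": "drive_tool", "arguments": {
  "increments": [
    [[0, 0, 0], [0, 0, -2.6], 2],
    [[0, 0, 0], [0, 0, -4.5], 2],
    [[0, 0, -0.133], [0, 0, -4.5], 2],
    [[0, 0, -0.133], [0, 0, -4.5], 2],
    [[0, 0, -0.133], [0, 0, -4.5], 2],
    [[0, 0, 0], [0, 0, 0], 2]
  ]
}}

```text
t: 24.1
eef_pos: [388.8, -313.8, 231.8]
tool_rot: [179.6, 0.4, 88.1]
ft_force: [-0.2, -0.2, -0.9]
gripper_width: 0.298
finger_force: 58.8
```

>>> {"name": "drive_tool", "arguments": {
  "increments": [
    [[0, 0, 0], [3.11, 2.15, 0], 2],
    [[0, 0, 0], [3.11, 2.15, 0], 2],
    [[0, 0, 0], [3.11, 2.15, 0], 2],
    [[0, 0, 0], [3.11, 2.15, 0], 2],
    [[0, 0, 0], [3.11, 2.15, 0], 2],
    [[0, 0, 0], [3.11, 2.15, 0], 2],
    [[0, 0, 0], [3.11, 2.15, 0], 2],
    [[0, 0, 0], [3.11, 2.15, 0], 2],
    [[0, 0, 0], [3.11, 2.15, 0], 2],
    [[0, 0, 0], [3.11, 2.15, 0], 2],
    [[0, 0, 0], [3.11, 2.15, 0], 2],
    [[0, 0, 0], [3.11, 2.15, 0], 2]
  ]
}}

```text
t: 25.3
eef_pos: [659.6, 53.3, 224.5]
tool_rot: [180.0, -0.0, 87.8]
ft_force: [0.8, -0.2, -0.2]
gripper_width: 0.296
finger_force: 58.9
```

>>> {"name": "drive_tool", "arguments": {
  "increments": [
    [[0, 0, 0], [0, 0, 0], 2],
    [[0, 0, 0], [0, 0, 0], 2],
    [[0, 0, 0], [0, 0, 0], 2]
  ]
}}

```text
t: 25.6
eef_pos: [658.5, 51.2, 224.8]
tool_rot: [-180.0, 0.0, 87.8]
ft_force: [0.1, 0.5, -0.3]
gripper_width: 0.294
finger_force: 59.2
```

```bash
python3 - <<'E'
from h import *
w=grab("wrist","w8"); o=get_obs(); print(o["eef_pos"],o["tool_rot"])
c,s=.0372,.9993; cx,cy=658.5,51.6
f=lambda X,Y,Z:[cx+c*X+s*Y,cy+s*X-c*Y,Z]
z=206; print("held",proj(w,[f(22,-13,z),f(22,13,z),f(22,-13,z+56),f(22,13,z+56)]).round(1))
print("mark",proj(w,[f(0,0,14)]).round(1))
im=w["image"]; m=((im.max(2)<70)*255).astype(np.uint8); n,l,S,C=cv2.connectedComponentsWithStats(m); i=l[212,314]; print(S[i],C[i],pix2w(w,[C[i]],14))
g=cv2.cvtColor(im,cv2.COLOR_BGR2HSV).astype(int)[:,314]; 
for v in range(240,315,2): print(v,im[v,314].tolist(),end=" ")
E
```

```text
[658.54602843  50.95738812 225.05766503] [1.79986026e+02 5.64025598e-03 8.78121348e+01]
held [[288.4 251.3]
 [340.  251.3]
 [276.5 303.5]
 [351.3 303.5]]
mark [[314.5 212.4]]
[303 194  23  38 800] [314.085   212.27125] [[658.08443828  51.73008238  14.        ]]
240 [73, 116, 185] 242 [71, 114, 183] 244 [73, 116, 183] 246 [72, 117, 183] 248 [73, 117, 183] 250 [68, 112, 180] 252 [70, 114, 183] 254 [58, 126, 179] 256 [52, 130, 178] 258 [46, 125, 173] 260 [49, 128, 176] 262 [53, 132, 178] 264 [52, 129, 178] 266 [50, 129, 177] 268 [47, 127, 175] 270 [52, 131, 177] 272 [54, 131, 178] 274 [49, 129, 176] 276 [49, 128, 175] 278 [54, 134, 180] 280 [49, 130, 177] 282 [49, 131, 179] 284 [51, 131, 179] 286 [52, 132, 180] 288 [50, 129, 178] 290 [51, 132, 180] 292 [52, 132, 181] 294 [51, 133, 182] 296 [51, 133, 182] 298 [55, 136, 186] 300 [51, 132, 183] 302 [49, 136, 186] 304 [65, 167, 222] 306 [67, 186, 224] 308 [69, 186, 224] 310 [67, 182, 224] 312 [68, 184, 223] 314 [69, 184, 224]
```

>>> {"name": "drive_tool", "arguments": {
  "increments": [
    [[0, 0, 0], [0.1, -0.04, 3], 2],
    [[0, 0, 0], [0, 0, 4.5], 2],
    [[0, 0, 0], [0, 0, 4.5], 2],
    [[0, 0, 0], [0, 0, 3.5], 2],
    [[0, 0, 0], [0, 0, 2], 2],
    [[0, 0, 0], [0, 0, 1], 2],
    [[0, 0, 0], [0, 0, 0.4], 2],
    [[0, 0, 0], [0, 0, 0.2], 2],
    [[0, 0, 0], [0, 0, 0], 2],
    [[0, 0, 0], [0, 0, 0.1], 2],
    [[0, 0, 0], [0, 0, 0], 2],
    [[0, 0, 0], [0, 0, 0], 2]
  ]
}}

```text
t: 26.85
eef_pos: [659.6, 52.7, 34.3]
tool_rot: [179.9, 0.0, 87.9]
ft_force: [0.4, 0.0, 5.5]
gripper_width: 0.297
finger_force: 59.6
```

>>> {"name": "drive_tool", "arguments": {
  "increments": [
    [[0, 0, 0], [0, 0, 0], 3],
    [[0, 0, 0], [0, 0, 0], 3.6],
    [[0, 0, 0], [0, 0, 0], 5],
    [[0, 0, 0], [0, 0, 0], 5],
    [[0, 0, 0], [0, 0, -2], 5],
    [[0, 0, 0], [0, 0, -4.5], 5],
    [[0, 0, 0], [0, 0, -4.5], 5],
    [[0, 0, 0], [0, 0, -4.5], 5],
    [[0, 0, 0], [0, 0, -4.5], 5],
    [[0, 0, 0], [-3, 0, 0], 5],
    [[0, 0, 0], [0, 0, 0], 5],
    [[0, 0, 0], [0, 0, 0], 5]
  ]
}}

```text
t: 28.05
eef_pos: [657.2, 22.5, 232.3]
tool_rot: [-180.0, -0.0, 87.8]
ft_force: [-0.6, 0.5, -1.1]
gripper_width: 0.582
finger_force: 0.0
```

```bash
python3 - <<'E'
from h import *
w=grab("wrist","w9"); a=grab("scene"); print(get_obs()["t"])
x=cv2.convertScaleAbs(cv2.resize(w["image"][0:300,215:415],(400,600),interpolation=cv2.INTER_CUBIC),alpha=1.3)
y=np.zeros((600,400,3),np.uint8); y[:300]=cv2.resize(a["image"][200:350,150:350],(400,300),interpolation=cv2.INTER_CUBIC); y[300:]=cv2.resize(a["image"][200:350,250:450],(400,300),interpolation=cv2.INTER_CUBIC)
cv2.imwrite("pics/fin.png",np.hstack([x,y]))
E
```

```text
28.15
```

View pics/fin.png

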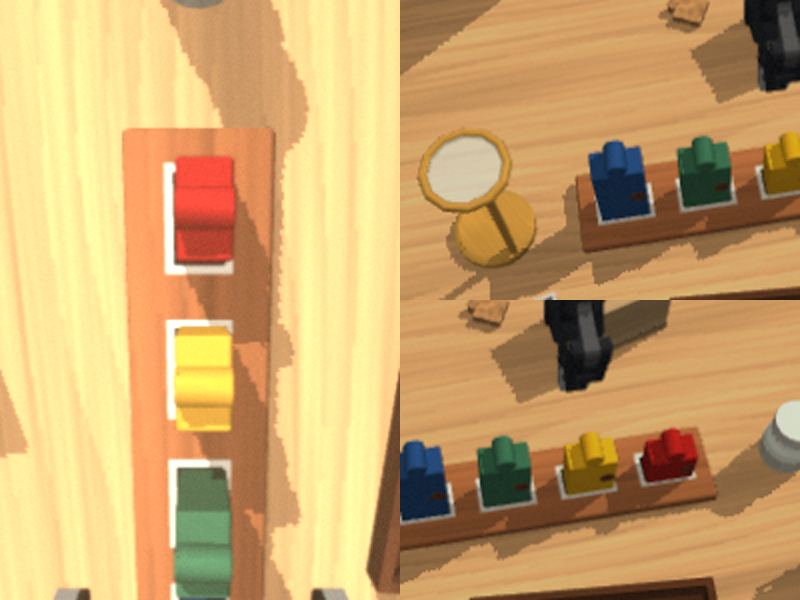

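The last view shows blue, green, yellow and red upright in order, each inside its white border, with blue beside the unmoved magnifier. Handing in.

```bash
python3 -c "
from plant import workorder
print(workorder.close_job())"
```

```text
the job is handed in; nothing more can be done
None
```

All four pieces stand upright on their marks in height order, blue beside the untouched magnifier through green and yellow to red at the far end; the job was handed in at about 28 s, but the hand-in returned no verdict.

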